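Fetch the wing key from the tool carousel and lock the clamping jig

TASK

Turn the tool carousel by its crank knob until the wing key stands in the middle of the guard rail's opening, then draw the key out along its leaning bay. Push its square end fully down into the square socket of the jig's cam and turn it clockwise (seen from above) to the end of its travel, so that the wooden block is clamped against the long fence; leave the key standing in the socket. Leave the other tools in their bays and the things lying about where they are.

Things in the scene. Friction and masses are not known exactly. Their poses are not given: they have to be found in the camera images.
- stand: foot of the tool carousel, fixed: grey disc 316 mm across, 12 mm thick. Origin on the carousel's vertical axis at bench level, z up; -x points out through the middle of the guard rail's opening. The rail, a bent steel rod at radius 150 mm and 150 mm high on posts, runs round back and sides; open over 60 degrees to either side of -x. Highest tool top 0.215 m
- crank_grip (a point): point to grip on the axis of the round wooden crank knob, 20 mm thick, on top of the carousel, 45 mm from its axis, opposite the wing key's bay; z = 0.230 (disc under it 0.208, knob top 0.247). The knob spins freely on its pin; led in a circle round the carousel's axis it turns the carousel, either way, without stops (about 1.5 N); it stays where left
- key_bay (a point): centre of the mouth of the wing key's bay, 72.5 mm from the carousel's axis, z = 0.098. Five bays 72 degrees apart, one empty: square steel tubes 75 mm deep, leaning outward 30 degrees from vertical; this one 17 mm square inside. Axes of the turntable: -x is this bay's outward direction, z up
- wing_grip (a point): centre of the head of the wing key, the only tool with a flat two-lobed head; loose, 0.13 to 0.25 kg, 138 mm long. Head 56 mm along x, 12 mm thick along y (grip across this), 36 mm along z, which runs up the shank. In the bay z leans 30 degrees outward and x lies in that same upright plane. Shank 14 mm square (sides along x, y), its last 6 mm tapered to 9
- wing_tip (a point): end of the wing key's square end, 120 mm below wing_grip along the key's z
- tee_centre (a point): middle of the T-bar (84 mm long, 12 mm thick) of the T-handle key, loose in a bay
- screwdriver_centre (a point): middle of a 197 mm screwdriver, loose in a bay, its handle end up to 0.215 high
- marker_centre (a point): middle of a 131 mm felt marker, loose in a bay
- jig: clamping jig, fixed: plywood board 155 x 235 x 15 mm with a fence 34 mm high along its far (+x) side and a short stop at its -y end. Origin on the bench; z up; the fence's face is at x = +0.035 in this frame and runs along y, and the cam's axis is at x = -0.0452, y = 0
- cam (a joint): angle of the eccentric steel cam, 0 (open) to 1.4 rad (its end stop, block clamped); grows clockwise seen from above; starts between 0 and 0.2. Takes about 0.2 N m to turn, stays where it is left
- socket (a point): centre of the mouth of the cam's square socket, on the cam's vertical axis at z = 0.056; x and y parallel to the socket's sides (they turn with the cam; at joint 0 parallel to the jig's). Socket 15.8 mm square, 23 mm deep, open at the top
- work_centre (a point): centre of the wooden block to be clamped, 50 x 160 x 38 mm, loose on the jig's board between cam and long fence; against the fence when its centre is at x = +0.010 in the jig's frame (starts 2 to 5 mm short of that)
- tape: tape measure 71 x 87 x 36 mm, loose on the bench, a bystander
- square: try square 224 x 105 x 16 mm, loose on the bench, a bystander
- block: offcut of wood 45 x 120 x 30 mm, loose on the bench, a bystander

How it is judged:
By the outcome, as a careful person would: the job done as asked, in the order asked, and still so for the second after the job is handed in, with the robot touching nothing.
It also fails if it takes over 61 s, if anything falls off the work surface, if the arm or the gripper's body presses on something with over 40 N, if the wrist force passes 120 N, or if a joint passes its speed limit or range.

ROBOT

A 6-joint arm with a two-finger parallel gripper is mounted at the origin on a cart in front of the work surface, level with it; the furniture and walls round the work are solid. World frame = base frame: x ahead of the robot, y to its left, z up, the work surface at z = 0. Lengths are in m, angles in rad, forces in N, time in s.
With the tool pointing down it reaches from about 0.275 to 0.775 m from the base axis. Payload 14.6 kg.
Tool frame: the origin (TCP) lies midway between the tips of the shut fingers; the grasp point (between the pads) lies 19 mm behind it; z points along the fingers, x is the direction in which the jaws open and shut, and the axes are right-handed (so a half turn about z gives the same grasp; the last joint's range is limited). The gripper opens to 85 mm and grips with 20 to 120 N. Pads are 22 mm wide; open, the fingers measure 114 mm over their backs; the gripper's body (76 mm by 85 mm) begins 54 mm behind the grasp point. The pads swing forward as they close: fully open they stand 13 mm farther back than shut.
Start: joints at [-1.344, 0.263, -0.048, 1.259, 0, 1.415], TCP at [0.196, -0.487, 0.231] pointing down, gripper open.
Joint ranges: [-2.65, 2.65], [-0.89, 1.7], [-1.18, 1.37], [-2.13, 2.11], [-1.35, 1.29], [-3.14, 3.14]. Speed limits (rad/s): [1.89, 1.89, 2.57, 2.79, 3.14, 3.14].

INTERFACE

Orientations are given as a unit quaternion [w, x, y, z].
In Python, from station import telemetry, viewer, close_job gives the robot as it stands.
- The arm moves only by the tool servo_tool, never from a script. Its argument "targets" is one flat list of numbers, 5 for each row, row after row: the shift along the tool's x, y, z in mm, then the turn about the tool's z in rad, then the closure, from -1 (fully open) to 1 (shut). In form: [dx, dy, dz, spin, fingers, dx, dy, dz, spin, fingers, ...]. A call has exactly 10 rows; each row is the pose to reach, as a shift and turn from the pose commanded when the call began, along the tool's axes at that moment; what a row does not reach only later rows make up. A row lasts 1/8 s, in which the tool goes at most 62.5 mm and 10.7 degrees, less where a joint would pass 70% of its speed; a pose out of reach is approached as far as the arm can. A call with a gripper value outside its range is refused whole. The fingers move at their own pace and stop on an object; "force" is the grip in N (left out, the last holds). Time passes only in rows, so rows that repeat a pose let the fingers close, or fill a call up. It gives the time, the measured TCP pose, the force and the opening at its end, in the units of the state.
- telemetry.observe(): the state, without advancing time (a new reading comes with each control period).
- viewer.read_camera(name): name is "side" or "top"; returns a dict with "image" (400x640x3 uint8, red, green, blue), "fov_y" (degrees; the focal length in pixels is half the picture's height over the tangent of half this angle, whatever the lens; pixels are square), "cx", "cy" (the principal point, pixels), "dist" ([k1, k2, p1, p2, k3] as OpenCV has them; the pictures are not rectified), "pose" (4x4, takes a point from camera to world coordinates). Camera axes: x right, y up, looking along -z (the intrinsics and any distortion apply to the point x, -y, -z); pixel columns grow to the right and rows downward; lengths in m; the calibration is good to about 2 mm. A picture is of the moment at which its call begins. There is no depth.
- close_job(): hands the job in, once; it reports no verdict.
The state is a dict: "time_s": time; "joints": joint angles; "dq": joint speeds; "effort": joint torques, N m; "eef_pos": TCP position; "orientation": TCP orientation; "wrist_force": force on the tool from outside, world axes, zero at the start; "wrist_torque": the same for the moment, N m; "gripper_width": opening from 0.0 (shut) to 1.0 (fully open).
Only numpy, scipy, OpenCV 4.12 (cv2) and the standard library are available. Lean on these libraries where they do the work, as an engineer would, in place of code of your own. Each camera call takes 0.05 s, during which the arm holds its last target. There are 200 camera calls.

## Working session

There is one attempt and no reset: what is moved stays moved. The work goes in short steps, Python scripts to look and compute and a tool call to move; the robot and the scene stay as the last step left them, time stands still between calls to the robot, and variables do not carry over. Pictures are saved under pics/ and viewed, about 8 in all and at most 12, crops included, and the job is handed in when it is done.

Besides the shell and the picture viewer there is one more tool, called as name(argument=value, ...), one argument or row to a line, values as JSON. servo_tool: Moves the arm, as the interface text tells. Its arguments: {"type":"object","properties":{"targets":{"type":"array"},"force":{"type":"number"}},"required":["targets"]}

```bash
ls; mkdir -p pics; cat > h.py <<'E'
import numpy as np,cv2
from station import telemetry,viewer
def K(c):
    f=200/np.tan(np.radians(c['fov_y'])/2)
    return np.array([[f,0,c['cx']],[0,f,c['cy']],[0,0,1.]])
def proj(c,P):
    P=np.atleast_2d(P).astype(float); T=np.linalg.inv(c['pose'])
    Q=P@T[:3,:3].T+T[:3,3]; Q=Q*[1,-1,-1]
    return cv2.projectPoints(Q,np.zeros(3),np.zeros(3),K(c),np.array(c['dist'],float))[0].reshape(-1,2)
def ray(c,uv):
    n=cv2.undistortPoints(np.array([[uv]],float),K(c),np.array(c['dist'],float)).ravel()
    R=c['pose'][:3,:3]; return c['pose'][:3,3],R@np.array([n[0],-n[1],-1])
def onz(c,uv,z):
    o,d=ray(c,uv); return o+d*(z-o[2])/d[2]
def snap(name,fn,scale=1.25):
    c=viewer.read_camera(name); c['pose']=np.array(c['pose']); im=np.array(c['image'])[:,:,::-1]
    cv2.imwrite(f'pics/{fn}.png',cv2.resize(im,None,fx=scale,fy=scale,interpolation=cv2.INTER_CUBIC)); np.save(f'pics/{fn}.npy',c,allow_pickle=True); return c
def load(fn): return np.load(f'pics/{fn}.npy',allow_pickle=True).item()
E
python3 - <<'E'
from h import *
for n in('top','side'):
    c=snap(n,n+'0'); print(n,c['fov_y'],c['cx'],c['cy'],c['dist'],np.round(c['pose'],3).tolist())
print(telemetry.observe())
E
```

```text
pics
top 46.117180064761435 314.9504720701643 197.7431269255707 [0.01762101 0.         0.         0.         0.        ] [[-0.371, 0.777, -0.509, -0.373], [-0.928, -0.307, 0.209, 0.379], [0.006, 0.55, 0.835, 1.577], [0.0, 0.0, 0.0, 1.0]]
side 52.75774645679317 323.81976313853386 194.08410780178068 [-0.01390716  0.          0.          0.          0.        ] [[0.896, 0.243, -0.372, -0.176], [-0.444, 0.513, -0.735, -1.24], [0.012, 0.823, 0.567, 1.149], [0.0, 0.0, 0.0, 1.0]]
{'time_s': 0.1, 'joints': array([-1.34427651e+00,  2.63496169e-01, -4.88691015e-02,  1.25941443e+00,
        3.52042366e-05,  1.41549103e+00]), 'dq': array([ 0.00046969, -0.00209664,  0.00092181,  0.00052115,  0.00217578,
        0.00111187]), 'effort': array([ 4.90256120e-03, -6.38574457e+01,  3.85067296e+01,  9.83981561e-03,
       -8.73655495e-05, -6.02761403e-06]), 'eef_pos': array([ 0.19556825, -0.48694667,  0.23086387]), 'orientation': array([-3.47958291e-04,  8.28436607e-01, -5.60082624e-01, -3.47835122e-04]), 'wrist_force': array([ 0.00051592,  0.08936024, -0.35083834]), 'wrist_torque': array([ 0.04196351, -0.03890493,  0.01430978]), 'gripper_width': 1.0017669588329945}
```

View pics/top0.png

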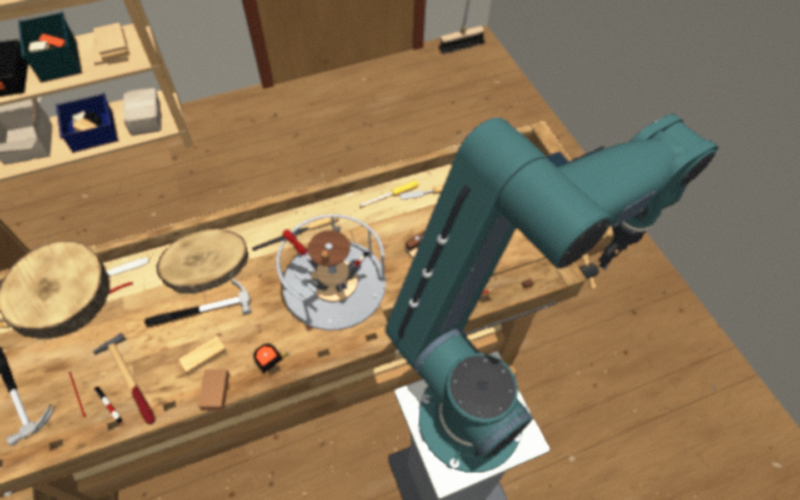

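View pics/side0.png

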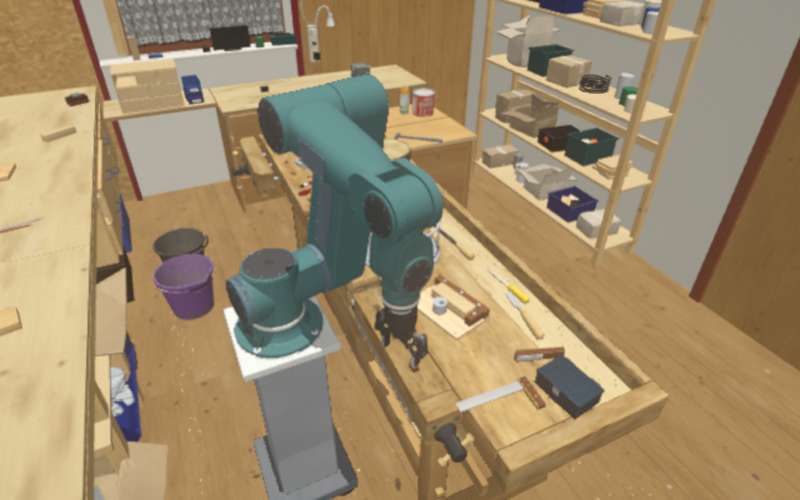

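The top view shows the carousel at about (333,270), with the arm hiding the jig. The side view shows the jig and cam at about (440,305), with the carousel hidden. I'll get rough positions first.

```bash
python3 - <<'E'
from h import *
t=load('top0');s=load('side0')
f=lambda c,u,z:np.round(onz(c,np.array(u)/1.25,z),3)
print('disc',f(t,(333,287),.012),'L',f(t,(281,287),.012),'R',f(t,(386,287),.012))
print('cam',f(s,(440,303),.05),'tape',f(t,(267,357),.03))
for P in([0.49,.3,.012],[.49,.3,.23]):print(proj(s,P)*1.25)
E
python3 - <<'E'
import cv2
a=cv2.imread('pics/top0.png')[190:350,240:420];b=cv2.imread('pics/side0.png')[250:360,380:520]
a=cv2.resize(a,None,fx=3,fy=3,interpolation=2)[:480];b=cv2.resize(b,(260,int(110*260/140)),interpolation=2)
import numpy as np
o=np.zeros((480,800,3),np.uint8);o[:,:540]=a;o[:b.shape[0],540:]=b;cv2.imwrite('pics/crop0.png',o)
E
```

```text
disc [0.514 0.214 0.012] L [0.572 0.361 0.012] R [0.454 0.064 0.012]
cam [ 0.493 -0.179  0.05 ] tape [0.358 0.459 0.03 ]
[[379.86987242 238.70661955]]
[[378.95183063 190.87464722]]
```

View pics/crop0.png

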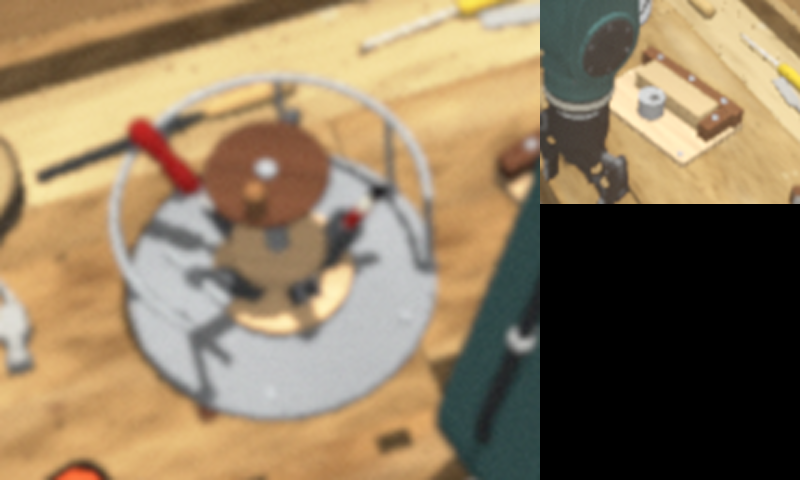

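```bash
python3 - <<'E'
from h import *
from scipy.optimize import least_squares as ls
t=load('top0')
cr=lambda p:(np.array(p,float)/3+[240,190])/1.25
disc=cr([(125,290),(437,290),(281,418),(150,365),(405,375)])
rail=cr([(270,77),(112,205),(130,130),(430,200),(395,115)])
cap=cr([(204,170),(330,172),(266,122),(225,135),(312,137)])
g=lambda pts,z:np.array([onz(t,p,z)[:2] for p in pts])
D,R,C=g(disc,.012),g(rail,.15),g(cap,.208)
fit=lambda P,r=None:ls(lambda v:np.hypot(*(P-v[:2]).T)-(r or v[2]),[.5,.25,.1])
for P,r in((D,.158),(R,.15),(C,None)):
    o=fit(P,r);print(o.x.round(4),(o.fun*1000).round(1))
print('hub',onz(t,cr((266,168)),.21),'knobtop',onz(t,cr((255,188)),.247))
# big crop, native upscaled
im=t['image'][:,:,::-1]
x0,y0=255,205; 
o=np.hstack([cv2.resize(np.ascontiguousarray(im[170:270,220:320]),(500,500),interpolation=2)])
s=load('side0');b=np.ascontiguousarray(s['image'][:,:,::-1][205:285,325:405])
b=cv2.resize(b,(500,500),interpolation=2)
cv2.imwrite('pics/jig0.png',b)
E
```

```text
[0.5227 0.2059 0.1   ] [ 2.9 -1.1 -4.9  1.   6.5]
[0.5376 0.2049 0.1   ] [-7.2 -0.9 10.4  5.1  3.6]
[0.5257 0.2059 0.0587] [-0.7  0.6 -0.2  1.1 -0.7]
hub [0.53028363 0.20434713 0.21      ] knobtop [0.48901561 0.22502205 0.247     ]
```

View pics/jig0.png

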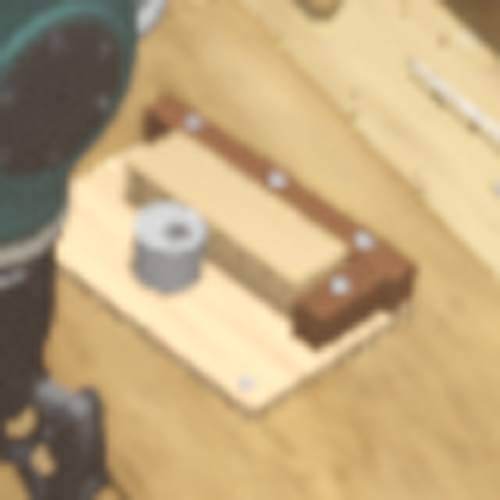

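The jig crop shows the socket at about (178,230), fence screws at (192,122), (278,180) and (364,240), and the near board corner at (253,412).

```bash
python3 - <<'E'
from h import *
s=load('side0')
cr=lambda p:np.array(p,float)/6.25+[325,205]-[.42,.42]
w=lambda p,z:onz(s,cr(p),z)[:2]
S=[w(p,.049) for p in((192,122),(278,180),(364,240))]
d=S[0]-S[2];print('screws',np.round(S,4),'yaw of +y',np.arctan2(d[1],d[0])-np.pi/2)
print('near board edge')
a,b=w((253,410),.0),w((62,260),.0);d=b-a;print(a,b,np.arctan2(d[1],d[0])-np.pi/2, 'side edge',np.arctan2(*(w((410,310),0)-a)[::-1]),np.linalg.norm(w((410,310),0)-a))
print('block edge top',np.arctan2(*(w((127,165),.053)-w((300,283),.053))[::-1])-np.pi/2)
print('sock',w((178,230),.056), 'fence near',w((145,122),.049),'blockedge',w((127,165),.053),w((300,283),.053))
E
```

```text
screws [[ 0.5657 -0.0801]
 [ 0.5869 -0.1593]
 [ 0.6059 -0.2358]] yaw of +y 0.2531142812813898
near board edge
[ 0.48824433 -0.29664427] [ 0.44450098 -0.11956737] 0.2421816327959685 side edge 0.23323629629850065 0.1456222086216899
block edge top 0.27960124911814677
sock [ 0.49625362 -0.18113551] fence near [ 0.53610859 -0.06599128] blockedge [ 0.49988772 -0.10555431] [ 0.54322331 -0.25648492]
```

servo_tool(
  targets=[0, 0, -60, 0, -1, 0, 0, -100, 0, -1, 0, 0, -100, 0, -1, 0, 0, -100, 0, -1, 0, 0, -100, 0, -1, 0, 0, -100, 0, -1, 0, 0, -100, 0, -1, 0, 0, -100, 0, -1, 0, 0, -100, 0, -1, 0, 0, -100, 0, -1],
)

```text
time_s: 1.35
eef_pos: [0.1956, -0.4872, 0.3313]
orientation: [0.0, 0.828, -0.56, 0.0]
wrist_force: [-0.0, -0.4, -0.8]
gripper_width: 0.996
```

```bash
python3 - <<'E'
from h import *
t=load('top0');im=np.ascontiguousarray(t['image'][:,:,::-1][168:273,222:292])
im=t['image'][:,:,::-1]
k=8;x0,y0,x1,y1=222,192,292,267
o=cv2.resize(np.ascontiguousarray(im[y0:y1,x0:x1]),None,fx=k,fy=k,interpolation=2)
c=np.array([.526,.206])
def pt(P,col,r=2):
    for q in proj(t,P): cv2.circle(o,tuple(int(v) for v in ((q-[x0,y0]+.5)*k)),r,col,-1)
for a in range(0,360,10):
    u=np.array([np.cos(np.radians(a)),np.sin(np.radians(a))])
    pt([*(c+.15*u),.15],(0,255,0) if a%30 else (0,0,255),2)
    pt([*(c+.158*u),.012],(255,0,0),2)
    pt([*(c+.0587*u),.208],(255,255,0),1)
pt([*(c+.045*np.array([np.cos(2.67),np.sin(2.67)])),.247],(255,0,255))
cv2.imwrite('pics/ov.png',o)
E
```

```text
(no output)
```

View pics/ov.png

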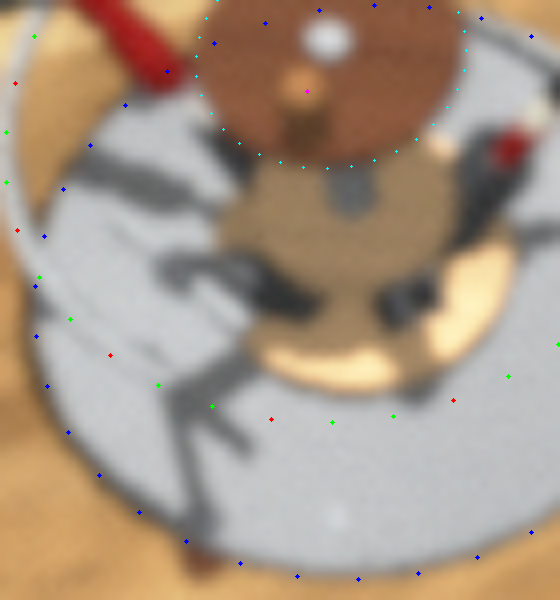

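The overlay shows the hub at (328,40), the knob at (303,85), the empty bay at (405,300), and the rail's left end near (38,262). The model circle fits.

```bash
python3 - <<'E'
from h import *
t=load('top0');c=np.array([.526,.206])
for n,p,z in(('Rend',(306.1,206.7),.15),('Rfoot',((425/3+240)/1.25,(268/3+190)/1.25),.012),('Lend',(226.7,224.7),.15),('Lfoot',(227,230.7),.012),('post2 foot',((388/3+240)/1.25,(190/3+190)/1.25),.012),('emptybay',(222+405/8,192+297/8),.098),('Tkey',(222+185/8,192+268/8),.17)):
    w=onz(t,p,z)[:2]-c;print(n,np.hypot(*w).round(4),np.degrees(np.arctan2(w[1],w[0])).round(1))
o=telemetry.observe();print(o['joints'])
x0,y0,k=222,165,8
im=cv2.convertScaleAbs(np.ascontiguousarray(t['image'][:,:,::-1][165:240,222:322]),alpha=1.4)
cv2.imwrite('pics/ov2.png',cv2.resize(im,None,fx=k,fy=k,interpolation=2))
E
```

```text
Rend 0.1498 -110.9
Rfoot 0.146 -106.7
Lend 0.1467 98.2
Lfoot 0.1535 75.6
post2 foot 0.1509 -66.0
emptybay 0.0677 -176.2
Tkey 0.1059 124.2
[-1.34429991e+00  2.55677501e-01  2.10346882e-01  1.52539405e+00
  1.04861940e-05  1.41546892e+00]
```

View pics/ov2.png

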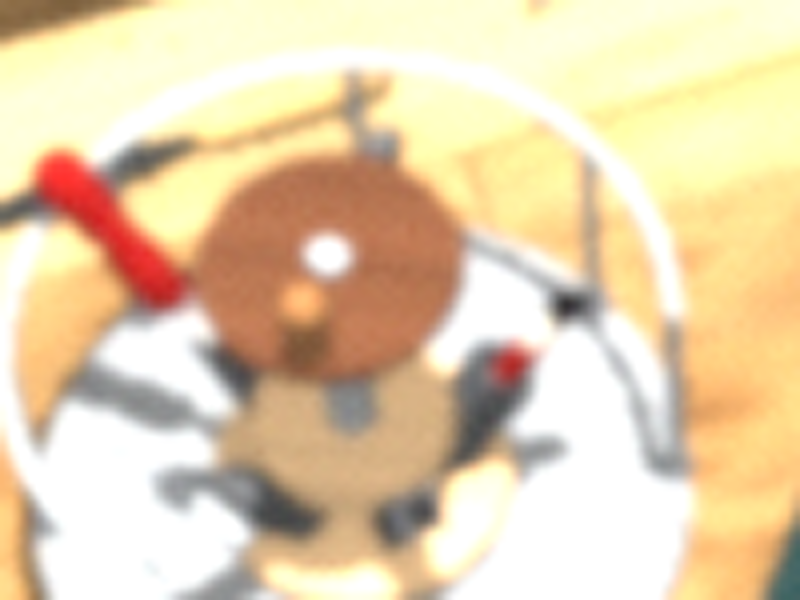

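```bash
python3 - <<'E'
from h import *
t=load('top0');c=np.array([.526,.206])
for n,p,z in(('Lend',(222+178/8,192+396/8),.15),('Lfoot',(222+203/8,192+525/8),.012),('Rend',(222+675/8,165+318/8),.15),('Rfoot',(222+670/8,165+462/8),.012),('P foot',(222+378/8,165+148/8),.012),('P top',(222+352/8,165+72/8),.15),('p2top',(222+590/8,165+160/8),.15),('knob',(222+303/8,165+298/8),.247),('hub',(222+328/8,165+256/8),.21)):
    w=onz(t,p,z)[:2]-c;print(n,np.hypot(*w).round(4),np.degrees(np.arctan2(w[1],w[0])).round(1))
E
```

```text
Lend 0.1518 134.8
Lfoot 0.1481 131.8
Rend 0.1511 -107.8
Rfoot 0.1479 -105.5
P foot 0.2003 -20.8
P top 0.147 -20.9
p2top 0.1471 -70.5
knob 0.0421 152.3
hub 0.0038 -25.3
```

servo_tool(
  targets=[-40, -39, 0, -0.18, 0, -90, -87, 0, -0.36, 0, -135, -130, 0, -0.54, 0, -180, -174, 0, -0.72, 0, -225, -217, 0, -0.9, 0, -270, -261, 0, -1.08, 0, -315, -304, 0, -1.26, 0, -360, -348, 0, -1.44, 0, -405, -391, 0, -1.62, 0, -450, -435, 0, -1.8, 0],
)

```text
time_s: 2.6
eef_pos: [0.4273, 0.0834, 0.3315]
orientation: [0.0, 0.953, 0.304, 0.0]
wrist_force: [1.7, -1.3, 0.4]
gripper_width: 0.5
```

```bash
cat >> h.py <<'E'
def pose():
    o=telemetry.observe(); w,x,y,z=o['orientation']; from scipy.spatial.transform import Rotation as Ro
    return o,np.array(o['eef_pos']),Ro.from_quat([x,y,z,w]).as_matrix()
def to(target,yawdeg=None):
    """shift in tool axes (mm) and spin to reach world TCP target"""
    o,p,R=pose(); d=R.T@(np.array(target)-p)*1000; y=np.degrees(np.arctan2(R[1,0],R[0,0]))
    s=0 if yawdeg is None else -np.radians((yawdeg-y+180)%360-180)
    return d.round(1),round(s,3)
def status():
    o,p,R=pose(); print('t',round(o['time_s'],2),'p',p.round(4),'yaw',np.degrees(np.arctan2(R[1,0],R[0,0])).round(1),'j',np.round(o['joints'],2),'F',np.round(o['wrist_force'],1),'w',round(o['gripper_width'],3))
E
python3 - <<'E'
from h import *
status();print(to([.487,.2265,.3],103.2))
E
```

```text
t 2.6 p [0.4273 0.0834 0.3315] yaw 35.4 j [ 0.01  0.09  0.01  1.48 -0.    0.96] F [ 1.7 -1.3  0.4] w 0.5
(array([131.4, -82.1,  31.5]), np.float64(-1.184))
```

servo_tool(
  targets=[25, -16, 5, -0.17, 0, 50, -31, 10, -0.34, 0, 75, -47, 20, -0.51, 0, 100, -62, 30, -0.68, 0, 120, -75, 40, -0.85, 0, 131.4, -82.1, 50, -1.02, 0, 131.4, -82.1, 60, -1.184, 0, 131.4, -82.1, 62, -1.184, 0, 131.4, -82.1, 62, -1.184, 0, 131.4, -82.1, 62, -1.184, 0],
)

```text
time_s: 3.85
eef_pos: [0.4877, 0.2238, 0.2697]
orientation: [0.0, 0.624, 0.781, 0.0]
wrist_force: [-0.1, -0.6, -0.5]
gripper_width: 0.5
```

```bash
python3 - <<'E'
from h import *
status()
t=snap('top','top1');s=snap('side','side1')
def cut(c,P,h,w,out):
    q=proj(c,P)[0].astype(int); im=np.ascontiguousarray(c['image'][:,:,::-1][max(0,q[1]-h):q[1]+h,max(0,q[0]-w):q[0]+w]); print(max(0,q[0]-w),max(0,q[1]-h)); return cv2.resize(im,None,fx=5,fy=5,interpolation=2)
a=cut(t,[.5,.22,.2],40,40,'');b=cut(s,[.5,.22,.2],40,40,'')
cv2.imwrite('pics/c1.png',np.hstack([a,b]))
E
```

```text
t 3.85 p [0.4877 0.2238 0.2697] yaw 102.7 j [0.28 0.27 0.07 1.37 0.   0.06] F [-0.1 -0.6 -0.5] w 0.5
221 166
272 125
```

View pics/c1.png

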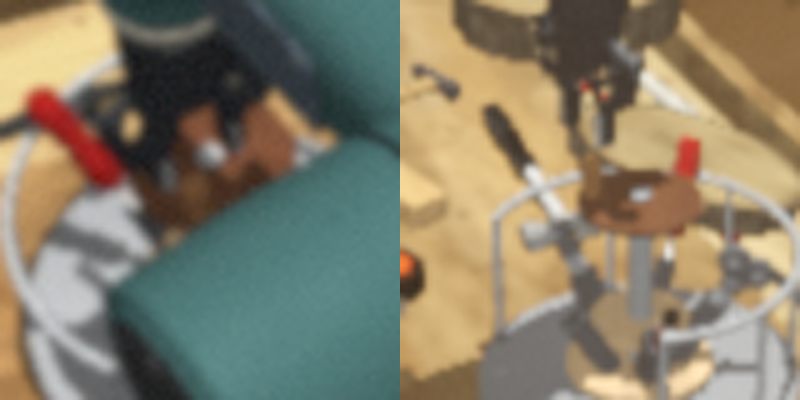

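The side view is clear. The knob is at (592,175) with its top near (592,155), the hub at (642,190), the rail ends at (495,215) and (665,338), and the wing key on the right at about (745,265).

```bash
python3 - <<'E'
from h import *
s=load('side1');c=np.array([.527,.2055])
P=lambda x,y:(272+(x-400)/5-.4,125+y/5-.4)
for n,p,z in(('hub',(642,192),.21),('knobtop',(592,156),.247),('knobbase',(592,198),.208),('Lend',(497,212),.15),('Rend',(665,338),.15),('tip fingerL',(572,152),.27),('fingerR',(604,143),.27)):
    w=onz(s,P(*p),z)[:2];v=w-c;print(n,w.round(4),np.hypot(*v).round(4),np.degrees(np.arctan2(v[1],v[0])).round(1))
C=np.array([onz(s,P(*p),.208)[:2] for p in((580,200),(708,200),(645,235),(600,225),(690,225))])
from scipy.optimize import least_squares as ls
print(ls(lambda v:np.hypot(*(C-v[:2]).T)-v[2],[.5,.2,.06]).x)
R=np.array([onz(s,P(*p),.15)[:2] for p in((497,212),(800,270),(770,315),(665,338),(730,330),(530,185))])
r=ls(lambda v:np.hypot(*(R-v[:2]).T)-.15,[.5,.2]);print(r.x,r.fun*1e3)
E
```

```text
hub [0.5349 0.2104] 0.0093 31.9
knobtop [0.4941 0.2315] 0.0419 141.8
knobbase [0.49   0.2232] 0.0411 154.4
Lend [0.4368 0.3282] 0.1523 126.3
Rend [0.4874 0.0654] 0.1456 -105.8
tip fingerL [0.4638 0.2082] 0.0632 177.6
fingerR [0.4968 0.2111] 0.0308 169.5
[0.53085813 0.19741621 0.05885063]
[0.53193795 0.20712444] [ 3.94921894  1.87176509  9.70206691 -1.41551795  5.68522276 11.93638625]
```

servo_tool(
  targets=[2, 3, 10, 0, 0, 2, 3, 25, 0, 0, 2, 3, 40, 0, 0, 2, 3, 50, 0, 0, 2, 3, 55, 0, 0, 2, 3, 55, 0, 0, 2, 3, 55, 0, 0.3, 2, 3, 55, 0, 1, 2, 3, 55, 0, 1, 2, 3, 55, 0, 1],
  force=25,
)

```text
time_s: 5.2
eef_pos: [0.49, 0.2267, 0.2148]
orientation: [0.0, 0.624, 0.782, 0.0]
wrist_force: [-2.9, 1.6, 5.7]
gripper_width: 0.221
```

```bash
python3 - <<'E'
from h import *
status()
o,p,R=pose(); c=np.array([.529,.205])
v=p[:2]-c; print(np.hypot(*v),np.degrees(np.arctan2(v[1],v[0])))
a0=np.arctan2(v[1],v[0]); r=.045
k=c+r*np.array([np.cos(a0),np.sin(a0)])
for d in np.arange(8,148,8).tolist()+[139.5]:
    a=a0-np.radians(d); q=c+r*np.array([np.cos(a),np.sin(a)])
    print(d,(R.T@np.array([*(q-p[:2]),0])*1000).round(1)[:2])
E
```

```text
t 5.2 p [0.49   0.2267 0.2148] yaw 102.9 j [ 0.28  0.29 -0.05  1.23  0.    0.06] F [-2.9  1.6  5.7] w 0.221
0.0446168698409378 150.89032491634885
8 [4.6 4.2]
16 [8.3 9.3]
24 [11.3 14.8]
32 [13.4 20.7]
40 [14.7 26.9]
48 [15.2 33.1]
56 [14.7 39.4]
64 [13.4 45.6]
72 [11.3 51.5]
80 [ 8.3 57. ]
88 [ 4.7 62.1]
96 [ 0.3 66.6]
104 [-4.6 70.5]
112 [-10.1  73.6]
120 [-15.9  76. ]
128 [-22.   77.5]
136 [-28.2  78.1]
144 [-34.5  77.9]
139.5 [-31.   78.2]
```

servo_tool(
  targets=[4.6, 4.2, -1, 0, 1, 8.3, 9.3, -1, 0, 1, 11.3, 14.8, -1, 0, 1, 13.4, 20.7, -1, 0, 1, 14.7, 26.9, -1, 0, 1, 15.2, 33.1, -1, 0, 1, 14.7, 39.4, -1, 0, 1, 13.4, 45.6, -1, 0, 1, 11.3, 51.5, -1, 0, 1, 8.3, 57, -1, 0, 1],
)

```text
time_s: 6.45
eef_pos: [0.5443, 0.248, 0.215]
orientation: [-0.0, 0.623, 0.782, 0.001]
wrist_force: [-1.6, 5.0, -9.5]
gripper_width: 0.222
```

```bash
python3 - <<'E'
from h import *
status()
o,p,R=pose(); c=np.array([.529,.205]); r=.045
for b in (63,55,47,39,31,23,15,11.5):
    a=np.radians(b); q=c+r*np.array([np.cos(a),np.sin(a)])
    print(b,(R.T@np.array([*(q-p[:2]),0])*1000).round(1)[:2])
E
```

```text
t 6.45 p [0.5443 0.248  0.215 ] yaw 102.9 j [0.29 0.39 0.11 1.28 0.   0.07] F [-1.6  5.  -9.5] w 0.222
63 [-4.   4.3]
55 [-8.3  8.8]
47 [-13.3  12.7]
39 [-18.7  15.9]
31 [-24.5  18.2]
23 [-30.6  19.8]
15 [-36.8  20.4]
11.5 [-39.6  20.5]
```

servo_tool(
  targets=[-4, 4.3, 0.5, 0, 1, -8.3, 8.8, 0.5, 0, 1, -13.3, 12.7, 0.5, 0, 1, -18.7, 15.9, 0.5, 0, 1, -24.5, 18.2, 0.5, 0, 1, -30.6, 19.8, 0.5, 0, 1, -36.8, 20.4, 0.5, 0, 1, -39.6, 20.5, 0.5, 0, 1, -39.6, 20.5, 0.5, 0, 1, -39.6, 20.5, 0.5, 0, 1],
)

```text
time_s: 7.7
eef_pos: [0.5739, 0.213, 0.2149]
orientation: [0.001, 0.624, 0.782, 0.001]
wrist_force: [6.8, 0.8, -9.0]
gripper_width: 0.225
```

```bash
python3 - <<'E'
from h import *
status()
E
```

```text
t 7.7 p [0.5739 0.213  0.2149] yaw 102.8 j [ 0.22  0.42  0.14  1.29 -0.   -0.  ] F [ 6.8  0.8 -9. ] w 0.225
```

servo_tool(
  targets=[0, 0, 0, 0, 0, 0, 0, 0, 0, 0, 0, 0, -20, 0, 0, 0, 0, -60, 0, 0, 0, 0, -110, 0, 0, 1, -40, -125, 0, 0, 2, -90, -125, 0, 0, 5, -130, -125, 0, 0, 5, -153, -125, 0, 0, 5, -153, -125, 0, 0],
)

```text
time_s: 8.95
eef_pos: [0.4212, 0.1839, 0.3408]
orientation: [0.001, 0.623, 0.782, 0.001]
wrist_force: [0.0, -0.1, 0.2]
gripper_width: 0.5
```

```bash
python3 - <<'E'
from h import *
status()
s=snap('side','side2');t=snap('top','top2')
c=np.array([.529,.205])
x0,y0,k=285,140,7
im=np.ascontiguousarray(s['image'][:,:,::-1][140:225,270:360]);o=cv2.resize(im,None,fx=k,fy=k,interpolation=2)
cv2.imwrite('pics/c2.png',o)
E
```

```text
t 8.95 p [0.4212 0.1839 0.3408] yaw 102.9 j [ 0.23  0.14  0.08  1.51 -0.    0.01] F [ 0.  -0.1  0.2] w 0.5
```

View pics/c2.png

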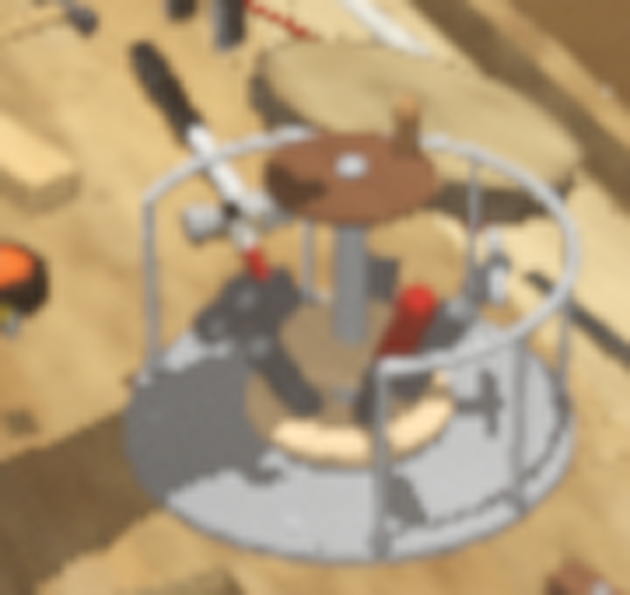

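The key has come round to the front-left. Its head is at about (248,305), with lobes at (215,325) and (280,285), and the rail ends are at (150,197) and (380,365). I'll fit its angle by overlay.

```bash
python3 - <<'E'
from h import *
from scipy.optimize import least_squares as ls
s=load('side2');k=7
N=lambda p:np.array(p,float)/k+[270,140]-.43
# fit stand centre in side image from foot disc edge & rail
disc=[(125,425),(200,515),(300,558),(345,562),(575,420),(480,540),(160,480)]
D=np.array([onz(s,N(p),.012)[:2] for p in disc]);r=ls(lambda v:np.hypot(*(D-v).T)-.158,[.52,.2]);print('disc',r.x,(r.fun*1e3).round(1))
rail=[(150,197),(380,362),(470,348),(540,305),(575,240),(550,190),(470,147),(280,133)]
A=np.array([onz(s,N(p),.15)[:2] for p in rail]);r2=ls(lambda v:np.hypot(*(A-v).T)-.15,[.52,.2]);print('rail',r2.x,(r2.fun*1e3).round(1))
c=r2.x
for n,p,z in(('Lend',(150,197),.15),('Rend',(380,365),.15),('Rfoot',(383,548),.012),('Lfoot',(152,372),.012),('knob',(406,103),.247),('hub',(351,165),.21)):
    w=onz(s,N(p),z)[:2];v=w-c;print(n,w.round(4),np.hypot(*v).round(4),np.degrees(np.arctan2(v[1],v[0])).round(1))
im=cv2.resize(np.ascontiguousarray(s['image'][:,:,::-1][140:225,270:360]),None,fx=k,fy=k,interpolation=2)
outs=[]
for th,col in((186,(255,0,0)),(192,(0,255,0)),(198,(0,0,255))):
    o=im.copy(); a=np.radians(th);e=np.array([np.cos(a),np.sin(a),0]);f=np.array([-np.sin(a),np.cos(a),0]);zz=np.array([0,0,1.])
    u=.5*e+.866*zz; x=.866*e-.5*zz
    m=np.array([*c,0])+.0725*e+.098*zz; g=m+.045*u
    for y in(-.006,.006):
        q=proj(s,[g+i*.028*x+j*.018*u+y*f for i,j in((-1,-1),(1,-1),(1,1),(-1,1))]); cv2.polylines(o,[((q-[270,140]+.43)*k).astype(np.int32)],True,col,1)
    q=proj(s,[m+i*.01*x+j*.01*f for i,j in((-1,-1),(1,-1),(1,1),(-1,1))]);cv2.polylines(o,[((q-[270,140]+.43)*k).astype(np.int32)],True,col,1)
    outs.append(o[180:460,120:380])
cv2.imwrite('pics/c3.png',np.hstack(outs))
E
```

```text
disc [0.53354678 0.19826376] [ 3.1 -5.5  3.2  3.  -5.9  0.9 -6.5]
rail [0.53709263 0.21473511] [-1.4 -0.1  2.1 -3.1 -0.   1.3 -1.   0.9]
Lend [0.4343 0.322 ] 0.1486 133.8
Rend [0.4862 0.0702] 0.1533 -109.4
Rfoot [0.485  0.0597] 0.1636 -108.6
Lfoot [0.4269 0.3127] 0.1475 138.4
knob [0.5732 0.2101] 0.0364 -7.3
hub [0.5332 0.2098] 0.0063 -128.7
```

View pics/c3.png

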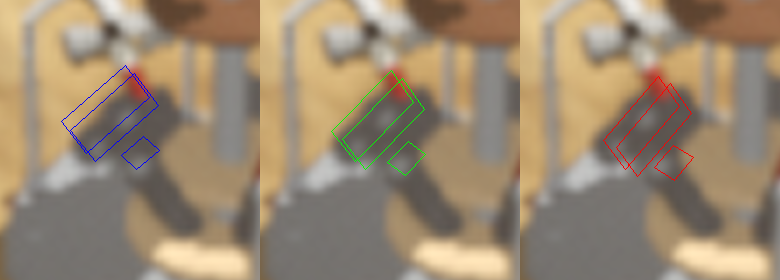

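```bash
python3 - <<'E'
from h import *
s=load('side2');t=load('top2');k=7
N=lambda p:np.array(p,float)/k+[270,140]-.43
c=np.array([.5296,.2053]);a=np.radians(190.);e=np.array([np.cos(a),np.sin(a),0]);zz=np.array([0,0,1.]);u=.5*e+.866*zz;x=.866*e-.5*zz;f=np.array([-np.sin(a),np.cos(a),0])
g=np.array([*c,0])+.0725*e+.098*zz+.045*u
print('head',g,'pred px',(proj(s,g)[0]-[270,140]+.43)*k,'obs (248,305)',onz(s,N((248,305)),.137))
for i in(-.018,.018): print('lobe pred',(proj(s,g+i*x)[0]-[270,140]+.43)*k)
o=cv2.resize(np.ascontiguousarray(s['image'][:,:,::-1][140:225,270:360]),None,fx=k,fy=k,interpolation=2)
for z0,col in((0,(0,255,0)),):
  for y in(-.006,.006):
    q=proj(s,[g+i*.028*x+j*.018*u+y*f for i,j in((-1,-1),(1,-1),(1,1),(-1,1))]); cv2.polylines(o,[((q-[270,140]+.43)*k).astype(np.int32)],True,col,1)
m=np.array([*c,0])+.0725*e+.098*zz
q=proj(s,[m+i*.01*x+j*.01*f for i,j in((-1,-1),(1,-1),(1,1),(-1,1))]);cv2.polylines(o,[((q-[270,140]+.43)*k).astype(np.int32)],True,(255,0,255),1)
for b in(132,192,252):
    d=np.array([np.cos(np.radians(b)),np.sin(np.radians(b)),0])
    for r,z in((.15,.15),(.15,.012)):
        q=((proj(s,np.array([*c,0])+r*d+z*zz)[0]-[270,140]+.43)*k).astype(int);cv2.circle(o,tuple(int(v) for v in q),4,(0,0,255),-1)
z1=cv2.resize(o[200:440,120:420],None,fx=2.4,fy=2.4,interpolation=2)
cv2.imwrite('pics/c4.png',z1)
E
```

```text
head [0.43604326 0.18880342 0.13697   ] pred px [231.0921316  307.84026476] obs (248,305) [0.44744778 0.1871461  0.137     ]
lobe pred [250.57099024 288.87804518]
lobe pred [211.5594185 326.8554764]
```

View pics/c4.png

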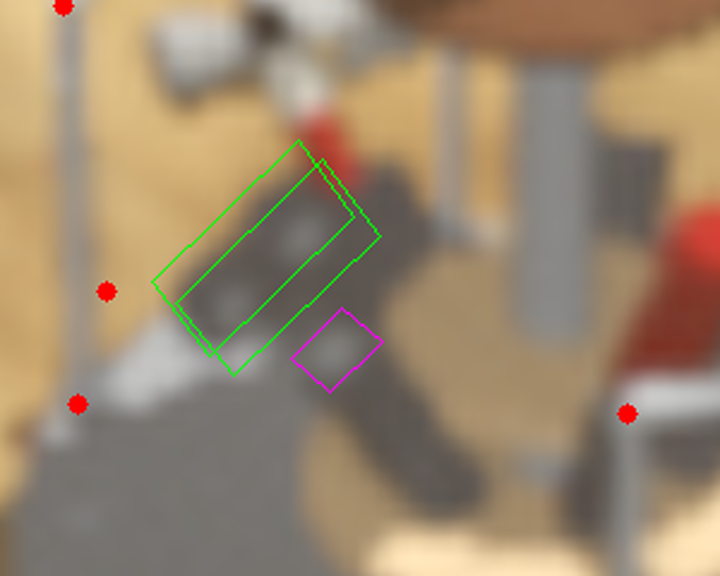

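servo_tool(
  targets=[2, 4, 40, 0.05, 0, 2, 4, 85, 0.05, 0, 2, 4, 130, 0.05, 0, 2, 4, 170, 0.05, 0, 2, 4, 195, 0.05, 0, 2, 4, 212, 0.05, 0, 2, 4, 223, 0.05, 0, 2, 4, 223, 0.05, 0, 2, 4, 223, 0.05, 0.3, 2, 4, 223, 0.05, 0.5],
  force=40,
)

```text
time_s: 10.3
eef_pos: [0.4261, 0.187, 0.1173]
orientation: [0.0, 0.643, 0.766, 0.0]
wrist_force: [-0.7, -0.1, -0.6]
gripper_width: 0.252
```

servo_tool(
  targets=[0, 0, 0, 0, 0.6, 0, 0, 0, 0, 1, 0, 0, 0, 0, 1, 0, 0, 0, 0, 1, 0, 0, 0, 0, 1, 0, 0, 0, 0, 1, 0, 0, 0, 0, 1, 0, 0, 0, 0, 1, 0, 0, 0, 0, 1, 0, 0, 0, 0, 1],
  force=40,
)

```text
time_s: 11.55
eef_pos: [0.4258, 0.187, 0.1171]
orientation: [0.0, 0.643, 0.766, 0.0]
wrist_force: [-1.3, 0.7, 6.4]
gripper_width: 0.135
```

```bash
python3 - <<'E'
from h import *
status()
E
```

```text
t 11.55 p [0.4258 0.187  0.1171] yaw 100.0 j [ 0.24  0.23 -0.42  0.92  0.    0.06] F [-1.3  0.7  6.4] w 0.135
```

servo_tool(
  targets=[0, -3, -5.2, 0, 1, 0, -7, -12.1, 0, 1, 0, -12, -20.8, 0, 1, 0, -17, -29.4, 0, 1, 0, -22, -38.1, 0, 1, 0, -27, -46.8, 0, 1, 0, -32, -55.4, 0, 1, 0, -37, -64.1, 0, 1, 0, -43, -74.5, 0, 1, 0, -50, -86.6, 0, 1],
)

```text
time_s: 12.8
eef_pos: [0.376, 0.1781, 0.2041]
orientation: [-0.0, 0.643, 0.766, -0.0]
wrist_force: [0.6, 0.2, -2.2]
gripper_width: 0.14
```

```bash
python3 - <<'E'
from h import *
status()
E
```

```text
t 12.8 p [0.376  0.1781 0.2041] yaw 100.0 j [ 0.25  0.09 -0.35  1.14 -0.    0.07] F [ 0.6  0.2 -2.2] w 0.14
```

```bash
python3 - <<'E'
from h import *
s=snap('side','side3');t=snap('top','top3')
th=.25;R=np.array([[np.cos(th),-np.sin(th),0],[np.sin(th),np.cos(th),0],[0,0,1]])
o=np.array([.496,-.181,0])-R@[-.0452,0,0]
M=lambda p:o+R@np.array(p)
pts=[M(p) for p in((-.0775,-.1175,.015),(-.0775,.1175,.015),(.0775,-.1175,.015),(.0775,.1175,.015),(.035,-.1,.049),(.035,.1,.049))]
sock=[M((-.0452+i*.0079,j*.0079,.056)) for i,j in((-1,-1),(1,-1),(1,1),(-1,1))]
outs=[]
for c in(s,t):
    q=proj(c,M((0,0,.03)))[0].astype(int);x0,y0=q-[36,36];k=5.5
    im=cv2.resize(np.ascontiguousarray(c['image'][:,:,::-1][max(y0,0):y0+72,x0:x0+72]),None,fx=k,fy=k,interpolation=2)
    print(x0,y0)
    for p in pts:
        v=((proj(c,p)[0]-[x0,y0]+.5)*k);cv2.circle(im,tuple(int(a) for a in v),2,(255,0,255),-1)
    cv2.polylines(im,[((proj(c,sock)-[x0,y0]+.5)*k).astype(np.int32)],True,(0,255,0),1)
    outs.append(im)
cv2.imwrite('pics/c5.png',np.hstack(outs))
E
```

```text
324 205
319 155
```

View pics/c5.png

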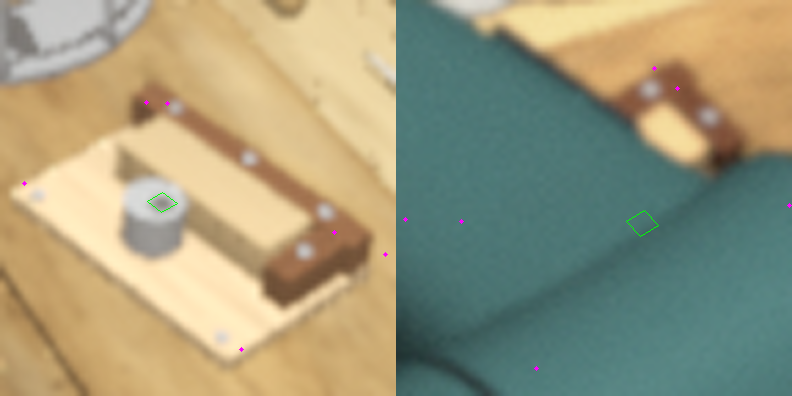

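The side view shows the dark socket hole at (162,203), inside the green predicted square at (0.496, -0.181). The top view of the jig is blocked by the arm. Next I'll carry the key over, high above the rail.

servo_tool(
  targets=[0, -5, -25, 0, 1, 0, -15, -55, 0, 1, 0, -20, -75, 0.026, 1, -20, -20, -80, 0.026, 1, -50, -20, -80, 0.026, 1, -90, -20, -80, 0.026, 1, -135, -20, -80, 0.026, 1, -180, -20, -80, 0.026, 1, -225, -20, -75, 0.026, 1, -265, -18, -65, 0.026, 1],
  force=60,
)

```text
time_s: 14.15
eef_pos: [0.4049, -0.0877, 0.2683]
orientation: [0.0, 0.653, 0.757, 0.0]
wrist_force: [1.1, 0.7, -1.3]
gripper_width: 0.133
```

servo_tool(
  targets=[-35, 1, 5, 0, 1, -65, 2, 15, 0, 1, -90, 3, 30, 0, 1, -104, 5, 50, 0, 1, -107.7, 5, 70, 0, 1, -107.7, 5, 85, 0, 1, -107.7, 5, 95, 0, 1, -107.7, 5, 98, 0, 1, -107.7, 5, 98, 0, 1, -107.7, 5, 98, 0, 1],
)

```text
time_s: 15.4
eef_pos: [0.4257, -0.1918, 0.1708]
orientation: [0.0, 0.653, 0.758, 0.0]
wrist_force: [-0.5, 0.2, -1.1]
gripper_width: 0.129
```

```bash
python3 - <<'E'
from h import *
status()
s=snap('side','side4');t=snap('top','top4')
g=np.array([.462,-.186,.1])
outs=[]
for c in(s,t):
    q=proj(c,g)[0].astype(int);x0,y0=q-[28,36];k=7
    outs.append(cv2.resize(np.ascontiguousarray(c['image'][:,:,::-1][max(y0,0):y0+72,x0:x0+56]),None,fx=k,fy=k,interpolation=2));print(x0,y0)
cv2.imwrite('pics/c6.png',np.hstack(outs))
E
```

```text
t 15.4 p [ 0.4257 -0.1918  0.1708] yaw 98.5 j [-0.6   0.19 -0.31  1.06  0.   -0.75] F [-0.5  0.2 -1.1] w 0.129
318 200
341 159
```

View pics/c6.png

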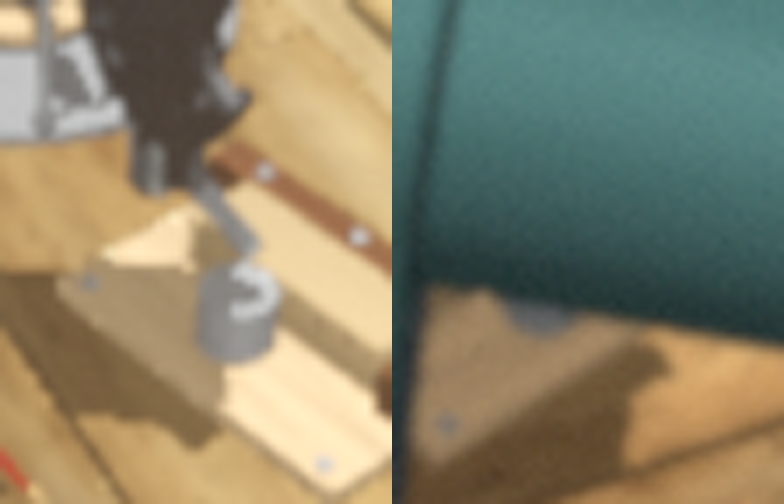

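The side view shows the key's tip at (247,251) and the cam's socket just below it at about (243,290). I'll intersect the ray through the tip with the key's known upright plane.

```bash
python3 - <<'E'
from h import *
s=load('side4');o,p,R=pose();k=7
N=lambda q:np.array(q)/k+[318,200]-.43
for uv in((247,251),(243,247),(250,254)):
    O,d=ray(s,N(uv)); n=R[:,0]; P=O+d*((p-O)@n)/(d@n); print('tip',P.round(4),'rel tcp along tool y',((P-p)@R[:,1]).round(4),'dz',P[2]-p[2])
pred=p+.072*R[:,1]+[0,0,-.085]
px=lambda P:(proj(s,P)[0]-[318,200]+.43)*k
print('pred tip',pred,px(pred),'sock px',px([.496,-.181,.056]))
# cam body: bright/dark stats around socket in undisturbed image side3
for fn in('side0','side3'):
    c=load(fn);q=proj(c,[.496,-.181,.056])[0];g=cv2.cvtColor(np.ascontiguousarray(c['image']),cv2.COLOR_RGB2GRAY)
    x,y=q.astype(int);print(fn,q.round(2));print(g[y-5:y+6,x-7:x+8])
E
```

```text
tip [ 0.4929 -0.1818  0.0896] rel tcp along tool y 0.0679 dz -0.0812030889087817
tip [ 0.4897 -0.1822  0.0941] rel tcp along tool y 0.0647 dz -0.07665385835013183
tip [ 0.4953 -0.1814  0.0861] rel tcp along tool y 0.0703 dz -0.08463024814738762
pred tip [ 0.49688909 -0.18113303  0.08579151] [252.13420576 253.38091335] sock px [247.93747342 292.65550663]
side0 [352.99 241.38]
[[160 138 135 143 150 154 156 179 200 213 217 219 219 218 218]
 [181 150 144 158 174 183 185 190 195 201 210 217 218 219 218]
 [214 191 185 195 204 211 213 213 209 204 213 216 217 219 220]
 [231 220 215 215 216 216 216 215 213 214 221 217 207 212 218]
 [235 227 220 219 218 220 210 198 195 199 212 213 197 194 207]
 [236 227 219 219 218 214 192 164 150 165 195 210 196 174 181]
 [235 213 211 217 217 208 185 159 147 159 185 206 189 162 156]
 [228 191 187 205 215 216 205 186 184 192 198 197 167 149 146]
 [220 175 150 173 194 201 203 199 200 197 193 169 142 143 147]
 [217 172 140 146 156 163 174 179 178 165 154 144 136 140 143]
 [207 161 136 142 149 150 154 156 156 151 144 142 154 152 144]]
side3 [352.99 241.38]
[[160 137 135 143 150 155 156 179 199 212 216 217 217 217 216]
 [180 149 143 159 174 183 185 188 193 200 209 216 218 217 218]
 [213 190 185 194 203 209 212 211 207 202 211 215 216 218 218]
 [229 218 214 215 214 215 214 213 212 212 219 215 206 211 217]
 [234 225 218 217 216 218 209 197 193 198 210 212 195 193 205]
 [235 225 218 217 216 212 191 162 149 164 194 209 195 174 180]
 [234 212 209 216 216 206 183 159 147 157 184 205 188 162 155]
 [227 190 186 203 214 214 204 186 182 191 197 195 166 148 146]
 [218 175 150 172 194 200 202 198 199 197 192 168 142 143 146]
 [216 171 140 146 154 163 173 179 176 165 154 144 138 138 143]
 [206 161 138 142 148 152 153 155 155 151 145 140 153 152 144]]
```

servo_tool(
  targets=[0, 2, 5, 0, 1, 0, 5, 10, 0, 1, 0, 5, 16, 0, 1, 0, 5, 21, 0, 1, 0, 5, 25, 0, 1, 0, 5, 28, 0, 1, 0, 5, 30, 0, 1, 0, 5, 31, 0, 1, 0, 5, 32, 0, 1, 0, 5, 32, 0, 1],
  force=60,
)

```text
time_s: 16.75
eef_pos: [0.4305, -0.1911, 0.139]
orientation: [0.0, 0.653, 0.758, -0.0]
wrist_force: [-4.7, 0.9, 10.5]
gripper_width: 0.133
```

```bash
python3 - <<'E'
from h import *
status(); s=snap('side','side5')
g=cv2.cvtColor(np.ascontiguousarray(s['image']),cv2.COLOR_RGB2GRAY)
print(g[228:248,342:362])
E
```

```text
t 16.75 p [ 0.4305 -0.1911  0.139 ] yaw 98.5 j [-0.59  0.22 -0.37  0.98 -0.   -0.74] F [-4.7  0.9 10.5] w 0.133
[[ 90  71  70  75  87 112 157 182 202 209 211 212 210 208 195 175 150 131
  123 121]
 [ 84  71  70  77  88 111 179 206 212 213 213 213 213 212 210 203 191 163
  137 126]
 [ 86  71  71  80  91 107 165 203 213 214 215 214 213 213 212 212 211 196
  174 148]
 [ 87  71  73  82  94 103 147 190 208 213 213 215 214 214 213 214 212 211
  203 180]
 [ 97 102 102  97 101 114 135 165 185 194 206 212 213 214 214 215 214 213
  212 204]
 [158 174 170 141 122 129 135 143 147 151 178 192 207 215 215 215 215 215
  213 213]
 [207 215 206 169 134 134 135 136 138 137 141 152 199 214 215 216 215 215
  215 215]
 [225 223 205 165 132 127 135 138 136 136 136 147 198 215 216 216 217 216
  216 216]
 [225 222 198 159 131 125 130 135 136 135 136 150 198 215 216 217 216 216
  216 216]
 [206 203 198 172 140 127 125 128 134 135 138 150 184 205 215 216 217 217
  216 217]
 [157 160 185 175 147 133 130 128 130 135 137 144 160 195 212 215 216 217
  218 218]
 [148 147 152 149 139 136 135 131 129 131 139 144 154 193 208 205 210 216
  217 218]
 [148 147 147 146 139 134 133 131 130 130 137 144 161 180 202 194 192 204
  215 218]
 [146 147 149 147 139 133 133 132 132 132 136 148 170 179 201 194 173 179
  196 213]
 [144 146 148 147 136 132 132 133 133 135 140 152 171 186 204 187 160 153
  164 191]
 [144 145 146 143 132 130 133 134 135 138 160 179 190 197 195 166 147 145
  151 161]
 [145 145 145 138 129 129 134 136 138 142 177 196 196 191 167 141 140 146
  150 153]
 [146 144 144 139 129 129 136 139 141 144 168 174 164 153 141 135 137 142
  145 149]
 [146 145 143 136 128 128 135 138 142 143 150 154 150 143 140 152 150 142
  141 145]
 [147 144 142 135 126 129 134 139 141 144 149 149 148 145 145 177 191 172
  148 141]]
```

servo_tool(
  targets=[0, -0.5, 0, 0, 1, 0, -1, 0, 0, 1, 0, -1.5, 0, 0, 1, 0, -2, 0, 0, 1, 0, -2.5, 0, 0, 1, 0, -3, 0, 0, 1, 0, -3, 0, 0, 1, 0, -3, 0, 0, 1, 0, -3, 0, 0, 1, 0, -3, 0, 0, 1],
)

```text
time_s: 18.05
eef_pos: [0.4275, -0.1913, 0.1384]
orientation: [-0.0, 0.653, 0.758, -0.0]
wrist_force: [-0.2, -0.6, -1.6]
gripper_width: 0.128
```

```bash
python3 - <<'E'
from h import *
status(); print(telemetry.observe()['wrist_torque'])
E
```

```text
t 18.05 p [ 0.4275 -0.1913  0.1384] yaw 98.5 j [-0.6   0.22 -0.37  0.98 -0.   -0.74] F [-0.2 -0.6 -1.6] w 0.128
[-0.00025164  0.05671717  0.06960476]
```

servo_tool(
  targets=[0, 0, 0.5, 0, 1, 0, 0, 1, 0, 1, 0, 0, 1.5, 0, 1, 0, 0, 2, 0, 1, 0, 0, 2.5, 0, 1, 0, 0, 3, 0, 1, 0, 0, 3, 0, 1, 0, 0, 3, 0, 1, 0, 0, 3, 0, 1, 0, 0, 3, 0, 1],
)

```text
time_s: 19.3
eef_pos: [0.4274, -0.1917, 0.1364]
orientation: [0.001, 0.653, 0.757, -0.0]
wrist_force: [-8.8, 0.6, 19.1]
gripper_width: 0.129
```

```bash
python3 - <<'E'
from h import *
status(); print(telemetry.observe()['wrist_torque'])
E
```

```text
t 19.3 p [ 0.4274 -0.1917  0.1364] yaw 98.5 j [-0.6   0.22 -0.38  0.97 -0.   -0.74] F [-8.8  0.6 19.1] w 0.129
[0.22251761 1.1215803  0.06118418]
```

servo_tool(
  targets=[0, -0.5, -0.5, 0, 1, 0, -1, -0.5, 0, 1, 0, -1.5, -0.5, 0, 1, 0, -2, -0.5, 0, 1, 0, -2.5, 0, 0, 1, 0, -3, 0, 0, 1, 0, -3.5, 0, 0, 1, 0, -4, 0, 0, 1, 0, -4, 0, 0, 1, 0, -4, 0, 0, 1],
)

```text
time_s: 20.55
eef_pos: [0.4241, -0.1921, 0.1356]
orientation: [0.0, 0.653, 0.758, 0.0]
wrist_force: [4.8, -0.4, -1.1]
gripper_width: 0.129
```

servo_tool(
  targets=[0, 0, 0.5, 0, 1, 0, 0, 1, 0, 1, 0, 0, 1.5, 0, 1, 0, 0, 2, 0, 1, 0, 0, 2.5, 0, 1, 0, 0, 3, 0, 1, 0, 0, 3, 0, 1, 0, 0, 3, 0, 1, 0, 0, 3, 0, 1, 0, 0, 3, 0, 1],
)

```text
time_s: 21.8
eef_pos: [0.4237, -0.1921, 0.1325]
orientation: [0.0, 0.653, 0.758, 0.0]
wrist_force: [5.2, -0.4, 5.3]
gripper_width: 0.128
```

```bash
python3 - <<'E'
from h import *
status(); print(telemetry.observe()['wrist_torque'])
E
```

```text
t 21.8 p [ 0.4237 -0.1921  0.1325] yaw 98.5 j [-0.6   0.22 -0.39  0.96  0.   -0.75] F [ 5.2 -0.4  5.3] w 0.128
[-0.1098251  -1.67925978 -0.15458413]
```

servo_tool(
  targets=[0, 3, -1.5, 0, 1, 0, 6, -3, 0, 1, 0, 9.4, -5, 0, 1, 0, 12.5, -6.5, 0, 1, 0, 16, -8, 0, 1, 0, 19.2, -9.2, 0, 1, 0, 22.5, -10.5, 0, 1, 0, 26, -11.8, 0, 1, 0, 29.4, -12.8, 0, 1, 0, 29.4, -12.8, 0, 1],
  force=30,
)

```text
time_s: 23.05
eef_pos: [0.4512, -0.1875, 0.1445]
orientation: [-0.001, 0.653, 0.757, -0.001]
wrist_force: [-4.1, -3.7, -0.0]
gripper_width: 0.128
```

```bash
python3 - <<'E'
from h import *
status(); print(telemetry.observe()['wrist_torque']);s=snap('side','side6')
g=cv2.cvtColor(np.ascontiguousarray(s['image']),cv2.COLOR_RGB2GRAY)
print(g[218:244,340:364:1].tolist().__repr__().replace('], ',']\n'))
E
```

```text
t 23.05 p [ 0.4512 -0.1875  0.1445] yaw 98.5 j [-0.56  0.25 -0.31  1.01 -0.   -0.71] F [-4.1 -3.7 -0. ] w 0.128
[-1.12023008  1.20112269 -0.15514582]
[[129, 88, 71, 68, 68, 68, 69, 70, 76, 73, 74, 95, 90, 81, 88, 103, 114, 107, 110, 152, 176, 186, 189, 193]
[142, 103, 77, 71, 69, 67, 70, 76, 79, 73, 68, 72, 70, 73, 77, 83, 93, 108, 138, 168, 179, 183, 190, 194]
[154, 124, 95, 76, 70, 68, 70, 76, 74, 69, 68, 68, 69, 67, 70, 79, 103, 136, 160, 172, 178, 182, 187, 191]
[162, 138, 104, 78, 68, 67, 68, 68, 70, 68, 69, 69, 68, 67, 72, 100, 137, 162, 170, 172, 174, 179, 182, 186]
[162, 138, 100, 76, 71, 72, 71, 69, 70, 70, 71, 69, 70, 73, 89, 120, 150, 170, 174, 175, 176, 178, 178, 182]
[163, 138, 99, 84, 86, 87, 75, 70, 69, 71, 69, 73, 81, 97, 122, 150, 158, 162, 168, 172, 176, 177, 176, 179]
[162, 135, 98, 90, 106, 114, 91, 72, 71, 70, 80, 87, 101, 120, 143, 172, 169, 148, 146, 158, 170, 175, 176, 176]
[161, 128, 96, 95, 113, 127, 101, 73, 70, 71, 89, 96, 124, 143, 148, 161, 154, 133, 123, 134, 151, 167, 173, 175]
[148, 115, 94, 95, 114, 129, 103, 73, 70, 74, 95, 127, 167, 182, 172, 154, 
[... 1381 characters left out ...]
134, 131, 132, 131, 128, 125, 132, 136, 138, 136, 148, 164, 201, 215, 218, 217, 217, 217, 217]
[146, 147, 148, 147, 144, 142, 137, 137, 133, 128, 122, 130, 135, 136, 133, 147, 158, 188, 209, 217, 218, 217, 217, 217]
[145, 145, 147, 148, 148, 145, 138, 134, 132, 131, 127, 129, 134, 136, 137, 136, 142, 170, 190, 205, 214, 218, 218, 218]
[144, 143, 145, 147, 147, 147, 138, 134, 133, 131, 128, 127, 133, 136, 138, 138, 166, 180, 171, 179, 197, 211, 218, 219]
[145, 143, 144, 146, 147, 147, 136, 132, 131, 132, 130, 126, 130, 134, 133, 139, 176, 176, 160, 154, 164, 190, 209, 217]
[146, 143, 144, 145, 146, 142, 131, 130, 132, 134, 134, 131, 129, 131, 133, 134, 151, 146, 145, 145, 150, 162, 184, 204]]
```

servo_tool(
  targets=[-0.3, 4, -1.2, 0, 1, -0.6, 7, -2.2, 0, 1, -1, 10.6, -3, 0, 1, -1, 14, -3.6, 0, 1, -1, 17.5, -4, 0, 1, -1, 21.4, -4.5, 0, 1, -1, 25, -4.8, 0, 1, -1, 28.5, -5, 0, 1, -1, 31, -5, 0, 1, -1, 31, -5, 0, 1],
)

```text
time_s: 24.35
eef_pos: [0.4822, -0.1837, 0.1494]
orientation: [-0.001, 0.653, 0.758, -0.001]
wrist_force: [-6.0, -2.2, -1.3]
gripper_width: 0.131
```

```bash
python3 - <<'E'
from h import *
status(); print(telemetry.observe()['wrist_torque'])
E
```

```text
t 24.35 p [ 0.4822 -0.1837  0.1494] yaw 98.5 j [-0.52  0.29 -0.24  1.05 -0.   -0.67] F [-6.  -2.2 -1.3] w 0.131
[-0.69684124  1.41978689 -0.05369703]
```

servo_tool(
  targets=[-0.5, 1, 1, 0, 1, -0.5, 2, 2, 0, 1, -0.5, 2.5, 3, 0, 1, -0.5, 3, 4, 0, 1, -0.5, 3, 5, 0, 1, -0.5, 3, 6, 0, 1, -0.5, 3, 7, 0, 1, -0.5, 3, 8, 0, 1, -0.5, 3, 9, 0, 1, -0.5, 3, 9, 0, 1],
  force=40,
)

```text
time_s: 25.6
eef_pos: [0.4853, -0.1837, 0.1406]
orientation: [-0.001, 0.653, 0.758, -0.001]
wrist_force: [-5.0, -1.7, 0.7]
gripper_width: 0.126
```

```bash
python3 - <<'E'
from h import *
status(); print(telemetry.observe()['wrist_torque'])
E
```

```text
t 25.6 p [ 0.4853 -0.1837  0.1406] yaw 98.5 j [-0.52  0.3  -0.25  1.02 -0.   -0.67] F [-5.  -1.7  0.7] w 0.126
[-0.37755707  1.51306405 -0.02050749]
```

servo_tool(
  targets=[-0.5, 0, 1, 0, 1, -0.5, 0, 2, 0, 1, -0.5, 0, 3, 0, 1, -0.5, 0, 4, 0, 1, -0.5, 0, 5, 0, 1, -0.5, 0, 6, 0, 1, -0.5, 0, 7, 0, 1, -0.5, 0, 8, 0, 1, -0.5, 0, 8, 0, 1, -0.5, 0, 8, 0, 1],
  force=40,
)

```text
time_s: 26.85
eef_pos: [0.4885, -0.1849, 0.1374]
orientation: [0.003, 0.653, 0.758, 0.001]
wrist_force: [-9.9, 6.8, 59.7]
gripper_width: 0.13
```

```bash
python3 - <<'E'
from h import *
status(); print(telemetry.observe()['wrist_torque']); s=snap('side','side7')
E
```

```text
t 26.85 p [ 0.4885 -0.1849  0.1374] yaw 98.5 j [-0.52  0.3  -0.26  1.01  0.   -0.67] F [-9.9  6.8 59.7] w 0.13
[2.21793435 2.17882223 0.02089946]
```

servo_tool(
  targets=[0, 0, -3, 0, 1, 0, 0, -5, 0, 1, 0, 0, -5, 0, 0.4, 0, 0, -5, 0, 0.4, 0, 3, -5, 0, 0.4, 0, 6, -5, 0, 0.4, 0, 8, -5, 0, 0.4, 0, 8, -5, 0, 1, 0, 8, -5, 0, 1, 0, 8, -5, 0, 1],
  force=60,
)

```text
time_s: 28.15
eef_pos: [0.4944, -0.1834, 0.1382]
orientation: [0.0, 0.653, 0.758, 0.0]
wrist_force: [0.9, 0.8, 0.9]
gripper_width: 0.132
```

```bash
python3 - <<'E'
from h import *
status(); print(telemetry.observe()['wrist_torque']); s=snap('side','side8')
E
```

```text
t 28.15 p [ 0.4944 -0.1834  0.1382] yaw 98.5 j [-0.51  0.31 -0.24  1.02  0.   -0.66] F [0.9 0.8 0.9] w 0.132
[ 0.16916367 -0.09168795 -0.01320859]
```

servo_tool(
  targets=[0, 0, 1, 0.05, 1, 0, 0, 1, 0.12, 1, 0, 0, 1, 0.2, 1, 0, 0, 1, 0.28, 1, 0, 0, 1, 0.36, 1, 0, 0, 1, 0.44, 1, 0, 0, 1, 0.52, 1, 0, 0, 1, 0.6, 1, 0, 0, 1, 0.65, 1, 0, 0, 1, 0.65, 1],
  force=80,
)

```text
time_s: 29.45
eef_pos: [0.4945, -0.1831, 0.1381]
orientation: [0.0, 0.861, 0.509, 0.0]
wrist_force: [-2.1, 3.7, 15.4]
gripper_width: 0.128
```

```bash
python3 - <<'E'
from h import *
status(); print(telemetry.observe()['wrist_torque']); s=snap('side','side9')
E
```

```text
t 29.45 p [ 0.4945 -0.1831  0.1381] yaw 61.2 j [-0.51  0.31 -0.24  1.02  0.   -0.01] F [-2.1  3.7 15.4] w 0.128
[1.16910689 0.78566078 0.09225055]
```

servo_tool(
  targets=[0, 0, 0, 0.06, 1, 0, 0, 0, 0.13, 1, 0, 0, 0, 0.2, 1, 0, 0, 0, 0.27, 1, 0, 0, 0, 0.34, 1, 0, 0, 0, 0.41, 1, 0, 0, 0, 0.48, 1, 0, 0, 0, 0.55, 1, 0, 0, 0, 0.62, 1, 0, 0, 0, 0.62, 1],
  force=80,
)

```text
time_s: 30.75
eef_pos: [0.4947, -0.1831, 0.1381]
orientation: [-0.0, 0.975, 0.222, 0.001]
wrist_force: [-2.8, 4.3, 15.2]
gripper_width: 0.128
```

```bash
python3 - <<'E'
from h import *
status(); print(telemetry.observe()['wrist_torque'],telemetry.observe()['effort'].round(2))
E
```

```text
t 30.75 p [ 0.4947 -0.1831  0.1381] yaw 25.7 j [-0.51  0.31 -0.24  1.02  0.    0.61] F [-2.8  4.3 15.2] w 0.128
[1.34731316 0.50422007 0.1237837 ] [ -2.06 -58.15  33.13  -1.97  -1.15   0.72]
```

servo_tool(
  targets=[0, 0, 0, 0.02, 1, 0, 0, 0, 0.04, 1, 0, 0, 0, 0.06, 1, 0, 0, 0, 0.08, 1, 0, 0, 0, 0.1, 1, 0, 0, 0, 0.12, 1, 0, 0, 0, 0.14, 1, 0, 0, 0, 0.14, 1, 0, 0, 0, 0.14, 1, 0, 0, 0, 0.14, 1],
  force=80,
)

```text
time_s: 32.0
eef_pos: [0.4947, -0.183, 0.1381]
orientation: [-0.0, 0.988, 0.154, 0.001]
wrist_force: [-1.7, 5.0, 15.4]
gripper_width: 0.125
```

```bash
python3 - <<'E'
from h import *
status(); print(telemetry.observe()['wrist_torque'],telemetry.observe()['effort'].round(2)); s=snap('side','side10')
E
```

```text
t 32.0 p [ 0.4947 -0.183   0.1381] yaw 17.7 j [-0.51  0.31 -0.24  1.02  0.    0.75] F [-1.7  5.  15.4] w 0.125
[1.40692007 0.57478987 0.28463051] [ -2.3  -58.14  33.14  -1.99  -1.21   0.28]
```

servo_tool(
  targets=[0, 0, 0, 0.02, 1, 0, 0, 0, 0.04, 1, 0, 0, 0, 0.06, 1, 0, 0, 0, 0.08, 1, 0, 0, 0, 0.1, 1, 0, 0, 0, 0.12, 1, 0, 0, 0, 0.12, 1, 0, 0, 0, 0.12, 1, 0, 0, 0, 0.12, 1, 0, 0, 0, 0.12, 1],
  force=100,
)

```text
time_s: 33.3
eef_pos: [0.4947, -0.183, 0.1381]
orientation: [-0.0, 0.995, 0.095, 0.001]
wrist_force: [-1.7, 4.4, 15.2]
gripper_width: 0.124
```

```bash
python3 - <<'E'
from h import *
status(); print(telemetry.observe()['wrist_torque'],telemetry.observe()['effort'].round(2)); s=snap('side','side11')
E
```

```text
t 33.3 p [ 0.4947 -0.183   0.1381] yaw 10.9 j [-0.51  0.31 -0.24  1.02  0.    0.87] F [-1.7  4.4 15.2] w 0.124
[1.41194441 0.55857286 0.54569765] [ -2.6  -57.85  33.07  -2.1   -1.2    0.59]
```

servo_tool(
  targets=[0, 0, 0, 0.02, 1, 0, 0, 0, 0.04, 1, 0, 0, 0, 0.06, 1, 0, 0, 0, 0.08, 1, 0, 0, 0, 0.1, 1, 0, 0, 0, 0.12, 1, 0, 0, 0, 0.14, 1, 0, 0, 0, 0.15, 1, 0, 0, 0, 0.15, 1, 0, 0, 0, 0.15, 1],
  force=120,
)

```text
time_s: 34.6
eef_pos: [0.4948, -0.183, 0.1382]
orientation: [-0.0, 1.0, 0.02, 0.001]
wrist_force: [-2.1, 3.9, 15.5]
gripper_width: 0.12
```

```bash
python3 - <<'E'
from h import *
status(); print(telemetry.observe()['wrist_torque'],telemetry.observe()['effort'].round(2))
def crop(fn):
    c=load(fn);return cv2.cvtColor(np.ascontiguousarray(c['image']),cv2.COLOR_RGB2GRAY)
s=snap('side','side12')
E
```

```text
t 34.6 p [ 0.4948 -0.183   0.1382] yaw 2.3 j [-0.51  0.31 -0.24  1.02  0.    1.02] F [-2.1  3.9 15.5] w 0.12
[1.35726714 0.54279066 1.06313499] [ -3.02 -57.72  32.83  -1.98  -1.18   1.06]
```

servo_tool(
  targets=[0, 0, 0, -0.06, 1, 0, 0, 0, -0.14, 1, 0, 0, 0, -0.2, 1, 0, 0, 0, -0.22, 1, 0, 0, -0.5, -0.22, 0.6, 0, 0, -1, -0.22, 0.2, 0, 0, -1, -0.22, 0, 0, 0, -1, -0.22, 0, 0, 0, -6, -0.22, 0, 0, 0, -12, -0.22, 0],
  force=60,
)

```text
time_s: 35.9
eef_pos: [0.4944, -0.1834, 0.1496]
orientation: [0.0, 0.992, 0.129, -0.0]
wrist_force: [0.3, -0.5, -0.5]
gripper_width: 0.497
```

servo_tool(
  targets=[0, 0, -15, 0, 0, 0, 0, -35, 0, 0, 0, 0, -60, 0, 0, 0, 0, -90, 0, 0, 0, 0, -120, 0, 0, 20, 0, -150, 0, 0, 50, -30, -170, 0, 0, 80, -80, -180, 0, 0, 80, -120, -180, 0, 0, 80, -120, -180, 0, 0],
)

```text
time_s: 37.15
eef_pos: [0.5406, -0.0447, 0.3301]
orientation: [0.0, 0.991, 0.131, 0.0]
wrist_force: [-0.3, 0.4, 0.4]
gripper_width: 0.501
```

```bash
python3 - <<'E'
from h import *
status()
s=snap('side','side13');t=snap('top','top13')
k=6
im=cv2.resize(np.ascontiguousarray(s['image'][:,:,::-1][190:275,320:410]),None,fx=k,fy=k,interpolation=2)
cv2.imwrite('pics/c7.png',im)
E
```

```text
t 37.15 p [ 0.5406 -0.0447  0.3301] yaw 15.0 j [-0.23  0.29  0.25  1.53  0.    1.08] F [-0.3  0.4  0.4] w 0.501
```

The picture limit is used up, so I'll check the result numerically.

```bash
python3 - <<'E'
from h import *
a,b=load('side3'),load('side13')
th=.25;R=np.array([[np.cos(th),-np.sin(th),0],[np.sin(th),np.cos(th),0],[0,0,1]]);o=np.array([.496,-.181,0])-R@[-.0452,0,0]
gray=lambda c:cv2.cvtColor(np.ascontiguousarray(c['image']),cv2.COLOR_RGB2GRAY).astype(np.float32)
ga,gb=gray(a),gray(b)
# profile across block top (jig x) at several jig y, z=.053
xs=np.arange(-.035,.062,.004)
for y in(-.05,.03,.06):
    for n,c,g in(('before',a,ga),('after',b,gb)):
        q=np.array([proj(c,o+R@[x,y,.053])[0] for x in xs],np.float32)
        print(y,n,cv2.remap(g,q[:,:1],q[:,1:],1).ravel().astype(int))
# key: changed pixels vs before near predicted upright key
m=(np.abs(ga-gb)>35)
for z in np.arange(.06,.18,.01):
    q=proj(b,[.496,-.181,z])[0]; y=int(round(q[1]));x=int(round(q[0])); r=np.where(m[y,x-14:x+15])[0]-14
    print(round(z,3),q.round(1),r.tolist(), gb[y,x-3:x+4].astype(int).tolist())
# block shift by ECC/phase correlation on block edge patch
q=proj(a,o+R@[-.015,-.06,.045])[0].astype(int)
w=lambda g:g[q[1]-10:q[1]+11,q[0]-10:q[0]+11]
print('phase',cv2.phaseCorrelate(w(ga),w(gb),cv2.createHanningWindow((21,21),cv2.CV_32F)))
p0,p1=proj(a,o+R@[.01,-.05,.053])[0],proj(a,o+R@[.013,-.05,.053])[0];print('3mm along +x = px',p1-p0)
E
```

```text
-0.05 before [145 150 158 175 198 215 219 221 220 220 219 218 217 216 214 204 182 154
 136 127 125 136 156 180 192]
-0.05 after [143 146 151 159 179 203 213 218 219 219 219 218 217 216 215 212 200 179
 150 130 125 134 155 179 191]
0.03 before [185 177 169 173 196 211 216 216 216 216 215 214 214 213 211 206 184 157
 134 126 124 127 141 159 174]
0.03 after [137 140 141 137 136 136 137 146 162 192 206 212 212 213 212 211 202 182
 154 132 123 124 139 157 171]
0.06 before [184 164 150 165 191 207 213 214 215 215 214 213 212 212 210 204 184 158
 135 126 124 128 144 161 171]
0.06 after [207 187 166 157 171 193 208 211 205 188 154 126 115 117 112 100 100 102
 103 104 105 112 127 145 164]
0.06 [353.  240.6] [-2, 2, 5] [178, 144, 137, 142, 138, 139, 176]
0.07 [353.2 238.8] [-4, -3, -2, -1, 0, 1, 2] [139, 132, 135, 140, 140, 169, 202]
0.08 [353.3 236.9] [-4, -3, -2, -1, 0, 1, 2] [139, 141, 136, 139, 140, 159, 201]
0.09 [353.4 235. ] [-2, -1, 0, 1, 2] [148, 143, 135, 136, 138, 158, 199]
0.1 [353.6 233.1] [-3, -2, -1, 0, 1] [174, 144, 135, 134, 146, 197, 213]
0.11 [353.7 231.2] [-2, -1, 0, 1] [191, 153, 130, 126, 138, 187, 208]
0.12 [353.8 229.3] [-14, -13, -3, -2, -1, 0, 1, 2] [174, 125, 115, 115, 107, 128, 172]
0.13 [354.  227.3] [-14, -13, -12, -11, -10, -9, -8, -3, -2, -1, 0, 1, 2, 3] [140, 124, 119, 102, 97, 103, 100]
0.14 [354.1 225.4] [-14, -13, -12, -11, -10, -9, -8, -7, -1, 0, 1] [90, 93, 92, 97, 121, 126, 113]
0.15 [354.3 223.4] [-14, -13, -12, -11, -10, -9, -8, -7, 0, 1, 2] [109, 102, 94, 95, 101, 114, 130]
0.16 [354.4 221.4] [-14, -13, -12, -11, -10, -9, -8, -7, -6, -5] [107, 104, 119, 126, 125, 136, 149]
0.17 [354.5 219.4] [-14, -13, -12, -11, -10, -9, -8, -7, -6, -5, -1, 0] [133, 139, 128, 121, 146, 166, 172]
phase ((0.0819034743693301, -0.26756101817149336), 1.101892902619309)
3mm along +x = px [ 0.50889037 -0.31302144]
```

```bash
python3 - <<'E'
from h import *
from station import close_job
status(); print(close_job())
E
```

```text
t 37.25 p [ 0.541  -0.0469  0.3295] yaw 14.9 j [-0.24  0.29  0.25  1.53 -0.    1.07] F [ 0.4 -0.1  0.3] w 0.502
the job is handed in; nothing more can be done
None
```

The job is done and handed in at 37 s: the key stands in the cam's socket and the block appears clamped against the long fence.

**What I did**
- **Carousel:** I turned it by the knob about 140° clockwise. The wing key ended at about 190°, and I measured the middle of the opening at about 192°.
- **Key:** I drew it out along its lean, straightened it by levering its tip in the socket, and pushed it down until it bottomed at about 60 N. I then gripped it again near the middle of its head.
- **Cam:** I turned the key clockwise until the torque climbed steadily to 1.06 N m, well above the 0.2 N m needed to turn the cam. I eased the twist off, let go and moved clear.

**Last checks**
- **Seating:** The height at which the key bottomed matches a fully seated key to within about 1–2 mm. Pixel comparison shows it standing upright on the socket.
- **Clamping:** The block has moved about 3 mm towards the fence, by the same amount at the two places I could measure. A third place was hidden by the key.
- **Robot:** It was clear of everything, with wrist force about 0 N.

**Not fully checked**
- The final state was checked only by pixel comparison, because all 12 picture views were used and the last one was refused.
- The cam's end angle comes from the torque rise and the geometry, not from a direct measurement.
- I did not check the other tools or the bystanders again at the end. No step showed unexpected contact.

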